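Catch the falling case lid and lower it shut

ROBOT

A 6-joint arm with a two-finger parallel gripper is mounted at the origin on a cart in front of the work surface, level with it; the furniture and walls round the work are solid. World frame = base frame: x ahead of the robot, y to its left, z up, the work surface at z = 0. Lengths are in m, angles in degrees, forces in N, time in s.
With the tool pointing down it reaches from about 0.325 to 0.85 m from the base axis. Payload 4.4 kg.
Tool frame: the origin (TCP) lies at the very end of the fingers, on their centre line; the grasp point (between the pads) lies robot.grip_point_offset behind it (robot.grip_point_offset is the distance from the TCP to the grasp point, in m); z points along the fingers, y is the line along which they close (so a half turn about z gives the same grasp; the last joint's range is limited). The gripper opens to 94 mm and grips with 3 to 60 N. Pads are 16 mm wide; open, the fingers measure 119 mm over their backs; the gripper's body (75 mm by 177 mm) begins 78 mm behind the grasp point.
Start: joints at [-8.623, 11.837, 88.321, -0, 79.842, -8.623], TCP at [0.575, -0, 0.177] pointing down, gripper open.
Joint ranges: [-156.59, 156.59], [-49.26, 127.26], [12.9, 141.05], [-63.56, 243.56], [4.71, 150.69], [-161.64, 161.64]. Speed limits (degrees/s): [159.86, 159.86, 180, 180, 180, 180].

INTERFACE

Orientations are given as [roll, pitch, yaw] about the fixed x, y, z axes, in that order (R = Rz(yaw) Ry(pitch) Rx(roll)).
In Python, from cell import robot, eyes, job gives the robot as it stands. The module is installed in compiled form; this text tells all that it offers.
- The arm moves only by the shell command python3 -m handwheel 'ROWS' [FORCE]. ROWS is JSON, a list of rows, each a list of 7 numbers: the turn, a rotation vector about the world's x, y, z in units of 8 degrees (1.0 is 8 degrees), then the shift along the world's x, y, z in units of 40 mm (1.0 is 40 mm), then the closure in counts, from 0 (fully open) to 255 (shut). In form: [[wx, wy, wz, tx, ty, tz, claw], ...]. A call has 1 to 5 rows; each row shifts and turns the commanded pose from where the row before left it; what a row does not reach is not made up. A row lasts 1/10 s, in which the tool goes at most 50 mm and 8.59 degrees, less where a joint would pass 70% of its speed; a pose out of reach is approached as far as the arm can. A call is refused whole if a number of a shift passes 1 or a number of a turn 1, either way. A call with a gripper value outside its range is refused whole. The fingers move at their own pace and stop on an object; FORCE is the grip in N (left out, the last holds). Time passes only in rows, so rows that do not move let the fingers close. It gives the time, the measured TCP pose, the force, the opening and the grip force at its end, in the units of the state.
- robot.observe(): the state, without advancing time (a new reading comes with each control period).
- eyes.capture(name): name is "scene" or "side" or "wrist"; returns the picture (480x640x3 uint8, blue, green, red); there is no depth.
- eyes.get_calibration(name): a dict with "fovy" (degrees; the focal length in pixels is half the picture's height over the tangent of half this angle, whatever the lens; pixels are square), "cx", "cy" (the principal point, pixels), "R" (3x3) and "t" (3): a world point X has camera coordinates R X + t. Camera axes: x right, y down, z forward; pixel columns grow to the right and rows downward; lengths in m; the calibration is good to about 2 mm. A picture is of the moment at which its call begins: read the wrist's pose just before it. get_calibration takes no time and is no camera call; for the wrist camera it gives the pose at the moment of the call.
- job.finish_job(): hands the job in; it is judged then, once.
The state is a dict: "time": time; "q": joint angles; "dq": joint speeds; "effort": joint torques, N m; "ee_pos": TCP position; "ee_rot": TCP orientation; "ft_force": force on the tool from outside, world axes, zero at the start; "torque": the same for the moment, N m; "gripper_width": finger opening in m; "gripper_force": force on a finger pad.
Only numpy, scipy, OpenCV 4.12 (cv2) and the standard library are available. Lean on these libraries where they do the work, as an engineer would, in place of code of your own. Each camera call takes 0.05 s, during which the arm holds its last target. There are 200 camera calls.

TASK

Close the wooden case without letting its lid bang: from behind, gently push the lid that stands leaning open past its balance point so that it starts to fall toward the robot, catch it part-way down on a finger, and lower it on the finger until it is fully shut, slowly and without impact. Grasp nothing: only push and carry the lid on the fingertip or the outside of a finger, then draw the finger out and move clear. Leave the tin, the dropper bottle and the tape roll beside the case where they are.

Things in the scene. Friction and masses are not known exactly. Their poses are not given: they have to be found in the camera images.
- case: open wooden case fixed to the bench, 120 (x) x 220 (y) x 80 mm high with its feet, walls 9 mm, holding a wax bar and a tin. Origin at the centre of its underside on the bench; its +x points from the front wall to the hinge side, away from the robot (turned up to 0.35 rad either way), y along the hinge, z up. The front wall's outer face is at x = -60 mm, the hinge at x = +60 mm, z = 81 mm.
- lid_hinge (a point): point on the hinge axis, half-way along it, at the top of the case's far wall, 81 mm above the bench; fixed to the case.
- tab_edge (a point): middle of the tab's front edge, on the lid's underside (toward the robot when open), 140 mm from the hinge axis; moves with the lid. Lid: board 10 mm thick, 228 mm wide along the hinge, reaching 123 mm from it; at mid-edge a tab 70 mm wide, 8 mm thick reaches to 140 mm. Shut, its underside is 1 mm above the rim and the tab juts 20 mm past the front wall, so a sloping finger fits below it
- lid (a joint): lid angle, rad: 0 shut, 1.57 upright, 1.85 leaning back on its stop. Lid about 0.4 kg; hinge damped and a little stiff. Above about 1.49 it leans away from the robot and stays open; pushed below about 1.4 it falls toward the robot, slowly at first (about 2 s from 1.35 to 1.2, 3 s to 1.0, 5 s to 0), ending at about 0.55 rad/s if not caught, which is a bang
- tin_centre (a point): bystander: white round candle tin with lid, diameter 67 mm, 46 mm high, loose, left of the case; point half-way up. Not to be moved.
- bottle_centre (a point): bystander: white dropper bottle with a black cap, diameter 44 mm, 125 mm high, loose, right of the case; point half-way up. Not to be moved.
- tape_centre (a point): bystander: roll of masking tape lying flat, about 100 mm across, 24 mm high, loose, further to the left; point half-way up. Not to be moved.

How it is judged:
By the outcome, as a careful person would: the job done as asked, in the order asked, and still so for the second after the job is handed in, with the robot touching nothing.
It also fails if it takes over 54 s, if anything falls off the work surface, if the arm or the gripper's body presses on something with over 40 N, if the wrist force passes 120 N, or if a joint passes its speed limit or range.

## Working session

There is one attempt and no reset: what is moved stays moved. The work goes in short steps, Python scripts to look and compute and a shell command to move; the robot and the scene stay as the last step left them, time stands still between calls to the robot, and variables do not carry over. Pictures are saved under pics/ and viewed, at most 10 in all, crops included, and the job is handed in when it is done.

```bash
mkdir -p pics; python3 - <<'E'
from cell import robot,eyes,job
import cv2,numpy as np
print(robot.observe(), robot.grip_point_offset)
for n in ("scene","side"):
    im=eyes.capture(n); cv2.imwrite(f"pics/{n}0.png",im)
    print(n,eyes.get_calibration(n))
E
```

```text
{'time': 0.0, 'q': array([-8.62287295e+00,  1.18847878e+01,  8.84027798e+01, -1.39360871e-03,
        7.98404759e+01, -8.62330829e+00]), 'dq': array([-0.02518015, -0.09013883,  0.07503573, -0.04263127,  0.12058707,
        0.0274691 ]), 'effort': array([-8.39226868e-05, -3.70882022e+01, -2.81415099e+01,  6.96549774e-02,
        3.60915181e-02, -1.71865345e-04]), 'ee_pos': array([5.74146374e-01, 1.10585951e-04, 1.75702252e-01]), 'ee_rot': array([-1.79873198e+02, -1.78428135e-02,  9.00006630e+01]), 'ft_force': array([-0.17473307, -0.07432101, -1.11637829]), 'torque': array([0.01564507, 0.03307117, 0.1016775 ]), 'gripper_force': 0.0, 'gripper_width': 0.09384646048665345} 0.0188
scene {'fovy': 43.90049009222024, 'cx': 323.7733319246158, 'cy': 227.64036846253794, 'R': array([[ 0.89229805, -0.45140945,  0.00580569],
       [-0.22796904, -0.46165042, -0.85726834],
       [ 0.38965923,  0.76361535, -0.51483714]]), 't': array([-0.46077168,  0.24787884,  1.13199021])}
side {'fovy': 52.47291510396723, 'cx': 319.89405262616475, 'cy': 243.8507228123375, 'R': array([[-0.9172596 , -0.39769802,  0.02170493],
       [-0.18837975,  0.38517834, -0.9034106 ],
       [ 0.35092434, -0.83275082, -0.42822679]]), 't': array([0.5408591 , 0.15924095, 0.92795036])}
```

View pics/scene0.png

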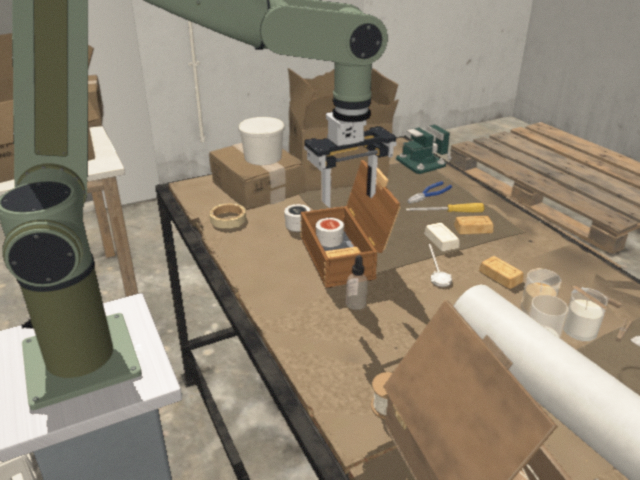

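View pics/side0.png

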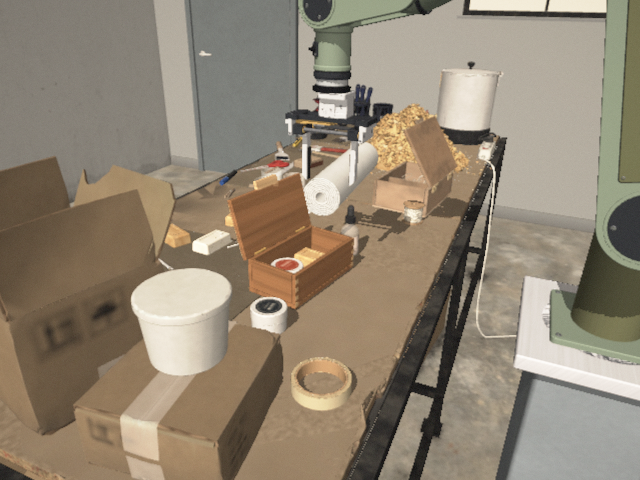

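Scene: case at about (340,240) with the lid leaning right to (395,215), bottle (357,285), tin (297,217), tape (228,215). Side: case at (300,265), lid (270,220), tin (269,314), tape (321,383). I'll zoom in for corner pixels.

```bash
python3 - <<'E'
import cv2,numpy as np
a=cv2.imread("pics/scene0.png")[150:310,280:420]; b=cv2.imread("pics/side0.png")[165:325,220:370]
a=cv2.resize(a,None,fx=3.5,fy=3.5,interpolation=cv2.INTER_CUBIC);b=cv2.resize(b,None,fx=3.5,fy=3.5,interpolation=cv2.INTER_CUBIC)
a=a[:, :]
cv2.imwrite("pics/za.png",a); cv2.imwrite("pics/zb.png",b); print(a.shape,b.shape)
E
```

```text
(560, 490, 3) (560, 525, 3)
```

View pics/za.png

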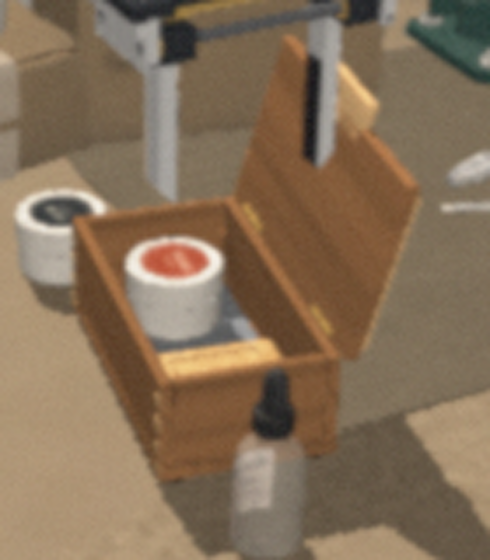

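View pics/zb.png

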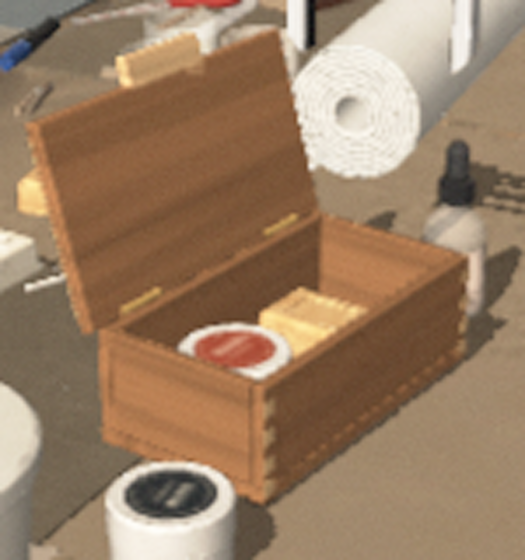

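```bash
cat > h.py <<'E'
import numpy as np
from cell import robot,eyes,job
def cam(n):
    c=eyes.get_calibration(n); f=240/np.tan(np.radians(c["fovy"]/2)); R=np.array(c["R"]);t=np.array(c["t"])
    return c,f,R,t
def ray(n,p):
    c,f,R,t=cam(n); d=R.T@np.array([(p[0]-c["cx"])/f,(p[1]-c["cy"])/f,1]); return -R.T@t,d/np.linalg.norm(d)
def plane(n,p,z):
    o,d=ray(n,p); return o+d*(z-o[2])/d[2]
def tri(pa,pb,a="scene",b="side"):
    o1,d1=ray(a,pa);o2,d2=ray(b,pb)
    s=np.linalg.lstsq(np.c_[d1,-d2],o2-o1,rcond=None)[0]; x,y=o1+s[0]*d1,o2+s[1]*d2
    return (x+y)/2,np.linalg.norm(x-y)
def proj(n,X):
    c,f,R,t=cam(n); v=R@X+t; return np.array([c["cx"]+f*v[0]/v[2],c["cy"]+f*v[1]/v[2]])
E
python3 - <<'E'
from h import *
np.set_printoptions(precision=4,suppress=True)
A=lambda u,v:(280+u/3.5,150+v/3.5)
B=lambda u,v:(220+u/3.5,165+v/3.5)
pts=dict(FL=((78,222),(265,385),.08),FR=((160,383),(467,258),.08),BL=((235,200),(100,328),.08),BR=((338,355),(320,213),.08),
 tin=((62,213),(170,492),.046),bot=((275,378),(457,145),.125),lidTL=((290,38),(38,125),None),lidTR=((415,195),(280,32),None),tabL=((340,65),(118,60),None),tabR=((378,105),(200,38),None))
for k,(a,b,z) in pts.items():
    print(k,*tri(A(*a),B(*b)), *( [plane("scene",A(*a),z)[:2],plane("side",B(*b),z)[:2]] if z else []))
print("tape",tri((228,213),(321,378)),plane("side",(321,378),.024))
E
```

```text
FL [0.5564 0.1953 0.0773] 0.0015876664621503572 [0.5534 0.1902] [0.5552 0.199 ]
FR [ 0.515  -0.0104  0.0774] 0.0008942671113334989 [ 0.5138 -0.0134] [ 0.5126 -0.0046]
BL [0.6713 0.1759 0.0769] 0.0027608792500297945 [0.6667 0.1695] [0.6701 0.1795]
BR [ 0.6284 -0.0337  0.0783] 0.001762978010277724 [ 0.6282 -0.0351] [ 0.6256 -0.0289]
tin [0.5764 0.2664 0.0439] 0.0024102717652782816 [0.5734 0.2619] [0.5764 0.2683]
bot [ 0.5514 -0.0892  0.1194] 0.0030220449654044506 [ 0.5452 -0.0975] [ 0.5486 -0.0777]
lidTL [0.7085 0.1731 0.1956] 0.00047564089864326917
lidTR [ 0.666  -0.0507  0.1933] 0.0003001920682859189
tabL [0.7014 0.0954 0.2107] 0.0019470943032455508
tabR [0.6856 0.0277 0.2111] 0.006397630439761825
tape (array([0.4239, 0.3778, 0.0186]), np.float64(0.001210776170010555)) [0.4222 0.3833 0.024 ]
```

Case centre ≈ (0.593, 0.082), yaw ≈ -0.195 rad, so the hinge is at (0.652, 0.070). Sizes and heights agree with the task text. First I'll dry-run the carrying pose in front of the case: fingers closed, closing axis along the hinge, tool tilted 40°.

```bash
python3 -m handwheel '[[0,0,1,-0.5,0.5,0.3,255],[0,0,1,-0.5,0.5,0.3,255],[0,0,1,-0.5,0.5,0,255],[0,0,1,-0.5,0.5,0,255],[0,0,1,-0.5,0.5,0,255]]' 10
python3 -m handwheel '[[0,0,1,0,0,0,255],[0,0,1,0,0,0,255],[0,0,1,0,0,0,255],[0,0,1,0,0,0,255],[0,0,0.85,0,0,0,255]]'
python3 -m handwheel '[[-0.194,-0.981,0,0,0,-0.6,255],[-0.194,-0.981,0,0,0,-0.6,255],[-0.194,-0.981,0,0,0,-0.6,255],[-0.194,-0.981,0,0,0,-0.6,255],[-0.194,-0.981,0,0,0,-0.6,255]]'
python3 -m handwheel '[[0,0,0,0,0,0,255],[0,0,0,0,0,0,255]]'
python3 - <<'E'
from h import *
import cv2
s=robot.observe();print(s["q"],s["ft_force"])
a=eyes.capture("scene")[150:320,260:420];b=eyes.capture("side")[165:325,220:380]
a=cv2.resize(a,(520,552));b=cv2.resize(b,(552,552));cv2.imwrite("pics/d.png",np.hstack([a,b])[:, :] if 0 else cv2.resize(np.hstack([a,b]),(800,412)))
E
```

```text
time: 0.6
ee_pos: [0.4738, 0.1007, 0.2004]
ee_rot: [-180.0, -0.0, 130.3]
ft_force: [0.4, -1.0, 1.1]
gripper_width: 0.0572
gripper_force: 0.0
time: 1.1
ee_pos: [0.4745, 0.1, 0.2003]
ee_rot: [-180.0, -0.1, 169.1]
ft_force: [-0.1, 0.1, -0.2]
gripper_width: 0.0175
gripper_force: 0.0
time: 1.6
ee_pos: [0.4712, 0.0919, 0.088]
ee_rot: [-178.9, 36.2, 168.5]
ft_force: [-0.5, -0.9, 0.2]
gripper_width: 0.0005
gripper_force: 0.0
time: 1.8
ee_pos: [0.4773, 0.0926, 0.0931]
ee_rot: [-179.0, 36.4, 168.5]
ft_force: [1.8, 0.9, 0.6]
gripper_width: 0.0003
gripper_force: 0.0
[ 11.78033127 -11.9169906  132.69288337 -31.05108548  29.1185991
 -43.02170927] [1.76000914 0.89254355 0.5790375 ]
```

View pics/d.png

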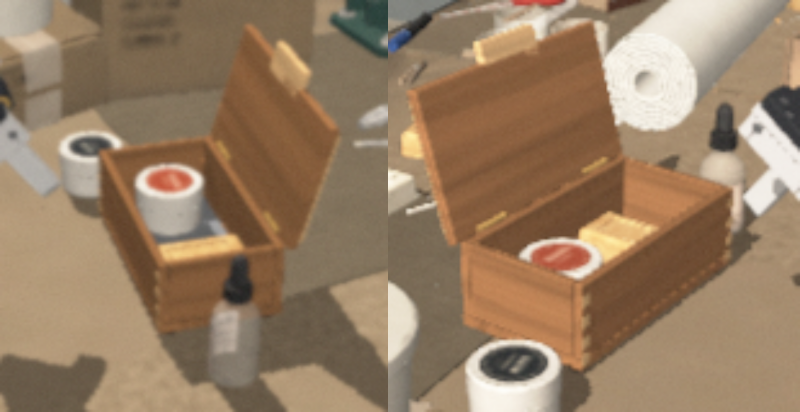

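The left half shows the finger in free air in front of the case. The right half shows it right of the case, past the bottle in the picture but clear of it. The arm stopped at 36° tilt close to the base, so I'll use 30° and test the withdrawal spot.

```bash
python3 -m handwheel '[[0.155,0.785,0,0.15,0.12,0,255],[0,0,0,0.15,0.12,-0.5,255],[0,0,0,0,0,-0.45,255],[0,0,0,0,0,0,255],[0,0,0,0,0,0,255]]'
python3 -c "
from h import *
print(robot.observe()['q'])"
```

```text
time: 2.4
ee_pos: [0.4907, 0.1017, 0.0562]
ee_rot: [-179.0, 30.1, 168.4]
ft_force: [0.2, -0.3, 0.3]
gripper_width: 0.0001
gripper_force: 0.0
[ 10.59069981  -3.40726496 127.86770605 -24.42051372  29.9359061
 -48.97481481]
```

```bash
python3 -m handwheel '[[0.145,0.736,0,0,0,1,255],[0.145,0.736,0,0,0,1,255],[0.145,0.736,0,0,0,1,255],[0.145,0.736,0,0,0,1,255],[0.15,0.75,0,0,0,1,255]]'
python3 -m handwheel '[[0,0,0,0.5,-0.1,0.2,255],[0,0,0,0.9,-0.18,0,255],[0,0,0,0.9,-0.18,0,255],[0,0,0,0.9,-0.18,0,255],[0,0,0,0.9,-0.18,0,255]]'
python3 -m handwheel '[[0,0,0,0.9,-0.18,0,255],[0,0,0,0.9,-0.18,0,255],[0,0,0,0.35,-0.06,0,255],[0,0,0,0,0,0,255],[0,0,0,0,0,0,255]]'
```

```text
time: 2.9
ee_pos: [0.4901, 0.102, 0.2593]
ee_rot: [-178.9, 0.1, 168.6]
ft_force: [0.4, 0.6, -1.2]
gripper_width: 0.0006
gripper_force: 0.0
time: 3.4
ee_pos: [0.6553, 0.0687, 0.2645]
ee_rot: [-178.8, 0.2, 168.5]
ft_force: [0.6, -1.1, 0.5]
gripper_width: 0.0001
gripper_force: 0.0
time: 3.9
ee_pos: [0.7391, 0.0521, 0.2632]
ee_rot: [-178.7, 0.1, 168.5]
ft_force: [0.1, 1.0, -0.8]
gripper_width: 0.0009
gripper_force: 0.0
```

```bash
python3 -m handwheel '[[0,0,0,0,0,-0.5,255],[0,0,0,0,0,-0.5,255],[0,0,0,0,0,-0.5,255],[0,0,0,0,0,-0.5,255],[0,0,0,0,0,-0.45,255]]'
python3 -m handwheel '[[0,0,0,-0.15,0.03,0,255],[0,0,0,-0.15,0.03,0,255],[0,0,0,-0.15,0.03,0,255],[0,0,0,-0.15,0.03,0,255],[0,0,0,-0.1,0.02,0,255]]'
for i in 1 2 3 4; do python3 -m handwheel '[[0,0,0,-0.074,0.0146,0,255],[0,0,0,-0.074,0.0146,0,255],[0,0,0,-0.074,0.0146,0,255],[0,0,0,-0.074,0.0146,0,255],[0,0,0,-0.074,0.0146,0,255]]' | grep -E 'time|pos|ft'; done
python3 - <<'E'
from h import *
import cv2
a=eyes.capture("scene")[150:320,260:420];b=eyes.capture("side")[165:325,220:380]
a=cv2.resize(a,(520,552));b=cv2.resize(b,(552,552));cv2.imwrite("pics/e.png",cv2.resize(np.hstack([a,b]),(800,412)))
E
```

```text
time: 4.4
ee_pos: [0.7381, 0.0527, 0.1648]
ee_rot: [-178.7, 0.1, 168.5]
ft_force: [-0.1, 0.5, 0.2]
gripper_width: 0.0007
gripper_force: 0.0
time: 4.9
ee_pos: [0.7111, 0.0578, 0.1657]
ee_rot: [-178.7, 0.1, 168.5]
ft_force: [0.1, 0.2, 0.1]
gripper_width: 0.0003
gripper_force: 0.0
time: 5.4
ee_pos: [0.6966, 0.0603, 0.1644]
ft_force: [2.2, -0.3, 0.1]
time: 5.9
ee_pos: [0.6813, 0.0634, 0.1639]
ft_force: [2.0, -0.4, 0.8]
time: 6.4
ee_pos: [0.6664, 0.0663, 0.164]
ft_force: [1.9, -0.1, 1.2]
time: 6.9
ee_pos: [0.6514, 0.0692, 0.1637]
ft_force: [1.9, -0.4, -0.4]
```

View pics/e.png

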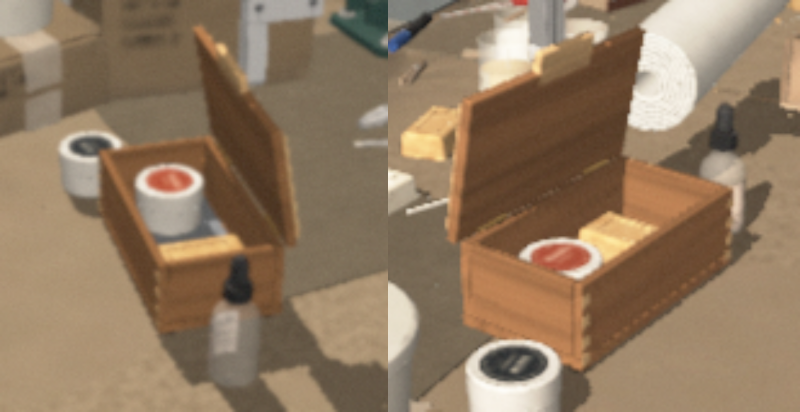

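The lid now stands tilted toward the robot (top-left corner at scene crop (197,28), side crop (467,100)), with the finger behind it. Checking the angle.

```bash
python3 - <<'E'
from h import *
s=800/1072
X=[]
for a,b in (((196,28),(466,100)),((291,140),(643,28))):
    p,e=tri((260+a[0]/s/3.25,150+a[1]/s/3.25*170/552*3.25 if 0 else 150+a[1]/s*170/552),(220+(b[0]-520*s)/s/3.45,165+b[1]/s/3.45))
    u=np.array([.981,-.194]);r=p-[.6516,.0702,.081];x=r[:2]@u;print(p,e,x,r[2],np.arctan2(r[2],-x))
E
```

```text
[0.6557797  0.18583603 0.20080368] 0.0030933181696938517 -0.018333099956036457 0.11980368201583193 1.4189481106645156
[ 0.61923389 -0.04980269  0.19769155] 0.003418868955238769 -0.008470628276175621 0.1166915521211123 1.4983335228646215
```

```bash
python3 -m handwheel '[[0,0,0,-0.049,0.0097,0,255],[0,0,0,-0.049,0.0097,0,255],[0,0,0,-0.049,0.0097,0,255],[0,0,0,-0.049,0.0097,0,255],[0,0,0,-0.049,0.0097,0,255]]' | grep -E 'time|pos|ft'
python3 -m handwheel '[[0,0,0,0.15,-0.03,0.5,255],[0,0,0,0,0,0.9,255],[0,0,0,0,0,0.9,255],[-0.182,-0.922,0,-0.96,0.19,0,255],[-0.182,-0.922,0,-0.96,0.19,0,255]]' | grep -E 'time|pos|ft'
python3 -m handwheel '[[-0.182,-0.922,0,-0.96,0.19,0,255],[-0.182,-0.922,0,-0.96,0.19,0,255],[0,0,0,0,0,-0.9,255],[0,0,0,0,0,-0.9,255]]' | grep -E 'time|pos|rot|ft'
python3 - <<'E'
from h import *
import cv2
a=eyes.capture("scene")[150:320,260:420];b=eyes.capture("side")[165:325,220:380]
a=cv2.resize(a,(520,552));b=cv2.resize(b,(552,552));cv2.imwrite("pics/f.png",cv2.resize(np.hstack([a,b]),(800,412)))
E
```

```text
time: 7.5
ee_pos: [0.6419, 0.0712, 0.164]
ft_force: [0.8, 0.3, -0.6]
time: 8.0
ee_pos: [0.5767, 0.0847, 0.2583]
ft_force: [-0.5, 0.4, 1.2]
time: 8.4
ee_pos: [0.4941, 0.1014, 0.1874]
ee_rot: [-179.2, 30.5, 168.4]
ft_force: [0.7, 0.9, 0.3]
```

View pics/f.png

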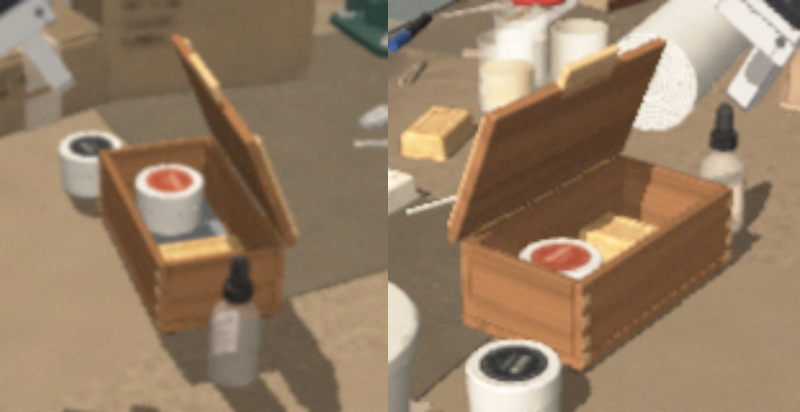

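The lid is falling (corners at scene crop (176,37)/(260,138), side crop (490,110)/(663,41)). The finger is in front of it and clear.

```bash
python3 - <<'E'
from h import *
s=800/1072
for a,b in (((175,37),(490,110)),((258,138),(663,41))):
    p,e=tri((260+a[0]/s/3.25,150+a[1]/s*170/552),(220+(b[0]-520*s)/s/3.45,165+b[1]/s/3.45))
    u=np.array([.981,-.194]);r=p-[.6516,.0702,.081];x=r[:2]@u;print(p,e,x,r[2],np.arctan2(r[2],-x))
s=robot.observe();r=s["ee_pos"]-[.6516,.0702,.081];print(s["time"],r[:2]@u,r[:2]@[.194,.981],r[2])
E
```

```text
[0.63408059 0.18722514 0.19611113] 0.005769881027102599 -0.03988941948541611 0.11511112709912764 1.23721646535237
[ 0.59474797 -0.03356129  0.19575508] 0.007495725073215923 -0.035642150531205036 0.11475507953872945 1.2696495309660407
8.5 -0.16424580722372625 -0.0024120743641039715 0.09784847427107181
```

```bash
python3 -m handwheel '[[0,0,0,0.7,-0.139,0,255],[0,0,0,0.7,-0.139,0,255],[0,0,0,0.5,-0.099,0,255],[0,0,0,0.3,-0.06,0,255],[0,0,0,0,0,0,255]]' | grep -E 'time|pos|ft'
for i in 1 2 3 4 5; do python3 -m handwheel '[[0,0,0,0,0,0,255],[0,0,0,0,0,0,255]]' | grep -E 'time|pos|ft'; done
```

```text
time: 9.0
ee_pos: [0.5854, 0.0821, 0.1851]
ft_force: [-0.6, 0.6, -0.5]
time: 9.2
ee_pos: [0.5826, 0.0829, 0.1839]
ft_force: [-0.1, 0.3, -0.5]
time: 9.4
ee_pos: [0.5828, 0.083, 0.1842]
ft_force: [-0.8, -0.6, 0.4]
time: 9.6
ee_pos: [0.5832, 0.0828, 0.1842]
ft_force: [0.9, 0.1, 0.2]
time: 9.8
ee_pos: [0.5833, 0.0827, 0.1841]
ft_force: [-0.0, 0.3, 0.2]
time: 10.0
ee_pos: [0.5833, 0.0827, 0.184]
ft_force: [0.5, -0.3, -0.3]
```

```bash
python3 - <<'E'
from h import *
import cv2
F=[robot.observe()["time"]]
a=eyes.capture("scene")[150:320,260:420];b=eyes.capture("side")[165:325,220:380]
a=cv2.resize(a,(520,552));b=cv2.resize(b,(552,552));cv2.imwrite("pics/g.png",cv2.resize(np.hstack([a,b]),(800,412)));print(F)
E
```

```text
[10.0]
```

View pics/g.png

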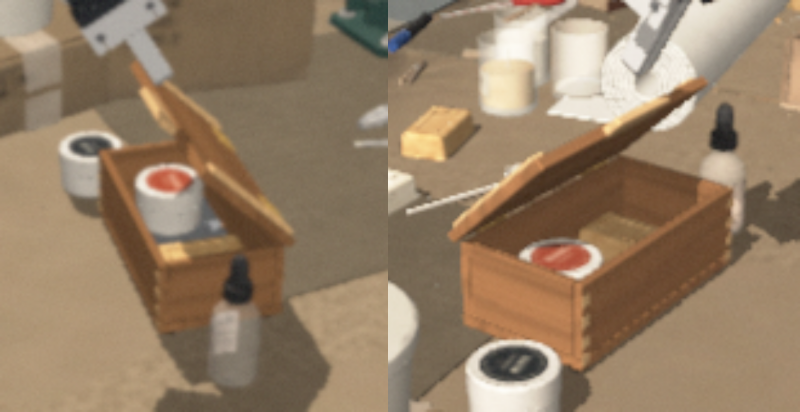

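```bash
python3 - <<'E'
from h import *
s=800/1072
for a,b in (((133,66),(540,154)),((210,168),(704,82))):
    p,e=tri((260+a[0]/s/3.25,150+a[1]/s*170/552),(220+(b[0]-520*s)/s/3.45,165+b[1]/s/3.45))
    u=np.array([.981,-.194]);r=p-[.6516,.0702,.081];x=r[:2]@u;print(p,e,x,r[2],np.arctan2(r[2],-x))
s=robot.observe();r=s["ee_pos"]-[.6516,.0702,.081];print(s["time"],r[:2]@u,r[:2]@[.194,.981],r[2])
E
```

```text
[0.5907217  0.19225086 0.1715539 ] 0.0060064173128371425 -0.08339948305033966 0.09055389906571999 0.8265033492854955
[ 0.55301973 -0.02281971  0.16982046] 0.010939998791582186 -0.07866142624951436 0.08882045658089836 0.8459814224065293
10.1 -0.06937400209163565 -0.0010125787655740248 0.10305744897407278
```

```bash
python3 - <<'E'
from h import *
s=800/1072
u=np.array([.981,-.194,0]);v=np.array([.194,.981,0]);z=np.array([0,0,1.]);H=np.array([.6516,.0702,.081])
def pa(X): p=proj("scene",X);return ((p[0]-260)*3.25*s,(p[1]-150)*552/170*s)
def pb(X): p=proj("side",X);return ((p[0]-220)*3.45*s+520*s,(p[1]-165)*3.45*s)
f=lambda X:[int(round(q)) for q in (*pa(X),*pb(X))]
for th in (.75,.85,.95,1.05):
    d=-np.cos(th)*u+np.sin(th)*z;n=np.sin(th)*u+np.cos(th)*z
    print(th,"TLu",f(H+.123*d+.114*v),"TLtop",f(H+.123*d+.114*v+.01*n),"TRu",f(H+.123*d-.114*v),"TRt",f(H+.123*d-.114*v+.01*n),"tabL",f(H+.14*d+.035*v),"tabR",f(H+.14*d-.035*v))
T=robot.observe()["ee_pos"];m=.866*u+.5*z
print("tcp",f(T),"corner",f(T+.008*m),"low",f(T-.008*m))
print("HL",f(H+.114*v),f(H-.114*v))
E
```

```text
0.75 TLu [127, 68, 545, 171] TLtop [134, 60, 537, 159] TRu [194, 182, 713, 84] TRt [202, 173, 707, 75] tabL [135, 94, 623, 127] tabR [156, 129, 674, 101]
0.85 TLu [135, 59, 535, 157] TLtop [143, 52, 527, 146] TRu [204, 172, 705, 73] TRt [213, 164, 697, 64] tabL [146, 84, 613, 112] tabR [166, 118, 664, 87]
0.95 TLu [145, 51, 524, 144] TLtop [153, 45, 515, 134] TRu [215, 162, 695, 62] TRt [225, 155, 688, 54] tabL [157, 74, 601, 98] tabR [178, 108, 653, 73]
1.05 TLu [155, 44, 513, 132] TLtop [164, 38, 504, 123] TRu [227, 154, 686, 52] TRt [237, 148, 677, 45] tabL [169, 65, 589, 85] tabR [191, 99, 641, 61]
tcp [180, 100, 616, 95] corner [188, 95, 609, 88] low [173, 105, 623, 101]
HL [211, 131, 456, 241] [288, 248, 625, 150]
```

```bash
python3 - <<'E'
from h import *
import cv2
print(robot.observe()["ft_force"])
b=eyes.capture("side")[165:285,225:345]; cv2.imwrite("pics/s_now.png",b)
g=cv2.imread("pics/g.png")[:,388:]  # scale 2.575
g=cv2.resize(g,(552,552))[0:414,17:431]
n=cv2.resize(b,(414,414),interpolation=cv2.INTER_CUBIC)
d=cv2.absdiff(cv2.cvtColor(n,6),cv2.cvtColor(g,6)); print(d.mean(),(d>40).sum())
for sh in range(-10,11,2):
    A=n[150:330,110:300].astype(int);B=g[150+sh:330+sh,110:300].astype(int);print(sh,round(abs(A-B).mean(),1),end="; ")
a=cv2.imread("pics/g.png")[0:260,60:310];a=cv2.resize(a,(398,414),interpolation=cv2.INTER_CUBIC)
cv2.imwrite("pics/i.png",np.hstack([a,n[:, :400]]))
E
```

```text
[-0.48577613  0.42468752  0.54752832]
3.492456066652664 1939
-10 14.4; -8 11.9; -6 9.2; -4 6.9; -2 5.6; 0 5.3; 2 8.3; 4 11.8; 6 14.9; 8 17.5; 10 19.8;
```

View pics/i.png

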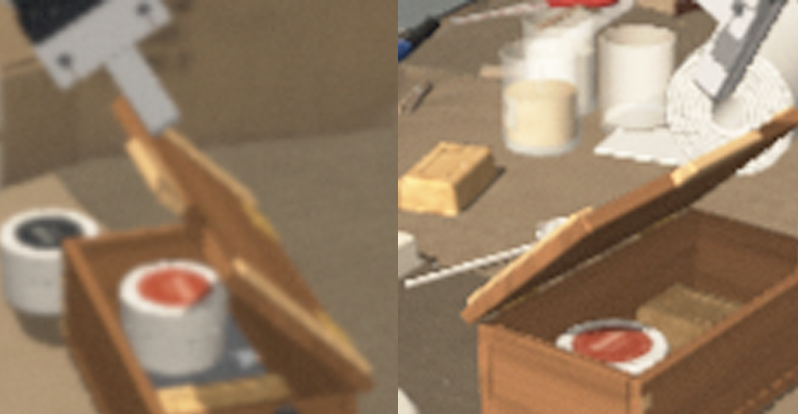

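```bash
python3 - <<'E'
from h import *
u=np.array([.981,-.194,0]);v=np.array([.194,.981,0]);H=np.array([.6516,.0702,.081])
ga=lambda x,y:(260+(60+x/1.592)/2.425,150+y/1.592/2.423)
nb=lambda x,y:(225+(x-398)/3.45,165+y/3.45)
for a,b in (((163,130),(716,102)),((150,130),(700,88)),((178,118),(716,102))):
    p,e=tri(ga(*a),nb(*b));r=p-H;print(p,e,"u",r@u,"v",r@v,"z",r[2])
s=robot.observe();r=s["ee_pos"]-H;print(s["time"],s["ee_pos"],r@u,r@v,r[2])
E
```

```text
[0.56473664 0.08495245 0.20457247] 0.003360430739119864 u -0.08807493403289532 v -0.002379336466797098 z 0.12357246708012774
[0.5657608  0.0921514  0.20842491] 0.013251771258985693 u -0.08846682799966349 v 0.004881513310745283 z 0.12742491368206704
[0.56948527 0.0827652  0.20745938] 0.014017810431139357 u -0.08299219735324018 v -0.003603800286647013 z 0.12645937879475538
10.15 [0.5833407  0.08270001 0.1840611 ] -0.06938737655928447 -0.000979792317352174 0.10306110175957618
```

The measured fingertip sits about 25 mm short of the reported TCP along the tool axis, so the finger passed beyond the tab edge and missed. The lid is still at about 0.8 rad, so I'll go out, down and under now, allowing for the offset.

```bash
python3 -m handwheel '[[0,0,0,-0.932,0.184,0,255],[0,0,0,-0.932,0.184,-0.5,255],[0,0,0,0,0,-1,255],[0,0,0,0,0,-0.8,255],[0,0,0,0.49,-0.097,0,255]]' | grep -E 'time|pos|rot|ft'
python3 -m handwheel '[[0,0,0,0.4,-0.079,0,255]]' | grep -E 'time|pos|ft'
python3 - <<'E'
from h import *
import cv2
u=np.array([.981,-.194,0]);v=np.array([.194,.981,0]);z=np.array([0,0,1.]);H=np.array([.6516,.0702,.081])
s=robot.observe();r=s["ee_pos"]-H;print(s["time"],r@u,r@v,r[2])
b=eyes.capture("side")[145:305,220:390];s=3.5
n=cv2.resize(b,None,fx=s,fy=s,interpolation=cv2.INTER_CUBIC)
for th,c in ((.3,(255,0,0)),(.5,(0,255,0)),(.7,(0,0,255))):
    d=-np.cos(th)*u+np.sin(th)*z
    for w in (-.035,.035): 
        p=(proj("side",H+.14*d+w*v)-[220,145])*s; cv2.circle(n,(int(p[0]),int(p[1])),3,c,-1)
cv2.imwrite("pics/j.png",n)
E
```

```text
time: 10.65
ee_pos: [0.5212, 0.0932, 0.085]
ee_rot: [-178.6, 29.2, 168.6]
ft_force: [-0.3, -0.1, 0.0]
time: 10.75
ee_pos: [0.5434, 0.0903, 0.0902]
ft_force: [0.3, -0.2, -0.2]
10.75 -0.11005151809636646 -0.0012398957522886129 0.00923451336167648
```

View pics/j.png

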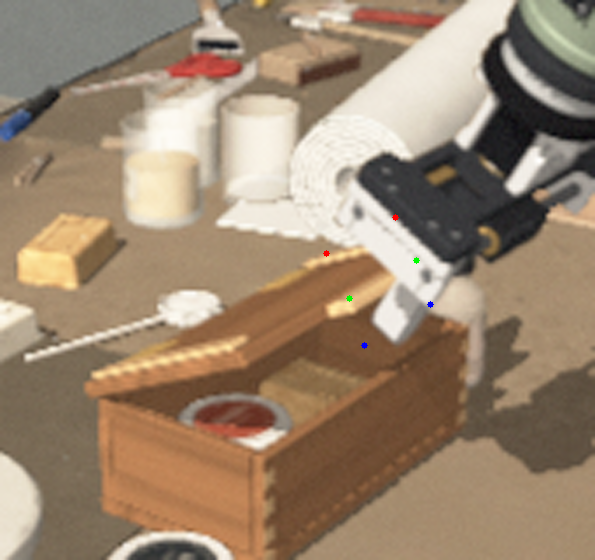

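The lid is part-way down, tab at about (330,312)–(395,275). The fingertip, at about (390,333), is just below and in front of the tab. Checking numerically with the clock stopped.

```bash
python3 - <<'E'
from h import *
u=np.array([.981,-.194,0]);v=np.array([.194,.981,0]);z=np.array([0,0,1.]);H=np.array([.6516,.0702,.081])
P=lambda X:((proj("side",X)-[220,145])*3.5).round().astype(int)
a=.5*u-.866*z;m=.866*u+.5*z
T=robot.observe()["ee_pos"]
for o in (0,.0125,.025): 
    for w in(.0125,-.0125): print(o,w,"up",P(T-o*a+.008*m+w*v),"low",P(T-o*a-.008*m+w*v))
print("rim FL",P(H-.12*u+.11*v),"FR",P(H-.12*u-.11*v),"BL",P(H+.11*v),"BR",P(H-.11*v))
for th in(.35,.45,.55):
    d=-np.cos(th)*u+np.sin(th)*z;n=np.sin(th)*u+np.cos(th)*z
    print(th,*[P(H+r*d+w*v+h*n) for r,w,h in((.14,.035,0),(.14,.035,.008),(.123,.035,0),(.123,.114,0),(.123,.114,.01),(.123,-.114,0))])
E
```

```text
0 0.0125 up [339 358] low [358 377]
0 -0.0125 up [363 343] low [382 362]
0.0125 0.0125 up [348 344] low [367 363]
0.0125 -0.0125 up [372 330] low [391 348]
0.025 0.0125 up [357 330] low [377 349]
0.025 -0.0125 up [381 316] low [400 334]
rim FL [263 455] FR [472 321] BL [ 97 394] BR [319 276]
0.35 [361 334] [357 320] [337 336] [252 386] [247 368] [473 256]
0.45 [354 310] [349 297] [331 315] [244 364] [238 347] [468 237]
0.55 [344 287] [338 274] [323 295] [236 343] [228 326] [460 219]
```

```bash
cat > d.py <<'E'
from h import *
import cv2,os
b=eyes.capture("side"); s=robot.observe(); H=np.array([.6516,.0702,.081]);r=s["ee_pos"]-H
c=b[225:262,244:300].astype(int)
if os.path.exists("last.npy"): print("diff",abs(c-np.load("last.npy")).mean().round(2),end=" ")
np.save("last.npy",c); print("t",s["time"],"u %.4f z %.4f"%(r@[.981,-.194,0],s["ee_pos"][2]),"ft",s["ft_force"].round(1))
cv2.imwrite("pics/t%.2f.png"%s["time"],b)
E
python3 d.py; python3 -m handwheel '[[0,0,0,0.172,-0.034,-0.3,255]]' >/dev/null; python3 d.py
python3 -m handwheel '[[0,0,0,0,0,0,255]]'>/dev/null; python3 d.py;python3 d.py;python3 d.py
```

```text
t 10.85 u -0.1083 z 0.0917 ft [-0.5  0.  -1.1]
diff 3.89 t 11.0 u -0.1033 z 0.0780 ft [-0.5 -1.1 -1. ]
diff 4.54 t 11.15 u -0.1035 z 0.0792 ft [-1.1 -0.6 -1.1]
diff 2.39 t 11.2 u -0.1032 z 0.0796 ft [-1.8 -0.8 -2. ]
diff 2.38 t 11.25 u -0.1031 z 0.0798 ft [-2.1 -1.8 -1.1]
```

```bash
python3 -m handwheel '[[0,0,0,0,0,0,255],[0,0,0,0,0,0,255],[0,0,0,0,0,0,255],[0,0,0,0,0,0,255]]'|grep ft; python3 d.py; python3 - <<'E'
import cv2,numpy as np
# left near lid corner: lid underside/top row profile along columns in side view
im=cv2.imread(sorted(__import__('glob').glob("pics/t11*.png"))[-1])
hsv=cv2.cvtColor(im,40)
for x in (282,286,289,291):
    g=im[225:280,x].astype(int);print(x,[tuple(q) for q in g[::3]])
E
```

```text
ft_force: [-4.1, -0.7, 0.2]
diff 2.7 t 11.7 u -0.1026 z 0.0799 ft [-5.3 -0.6  0.6]
282 [(np.int64(109), np.int64(140), np.int64(164)), (np.int64(111), np.int64(140), np.int64(164)), (np.int64(182), np.int64(198), np.int64(213)), (np.int64(138), np.int64(159), np.int64(181)), (np.int64(65), np.int64(99), np.int64(142)), (np.int64(69), np.int64(102), np.int64(148)), (np.int64(113), np.int64(160), np.int64(207)), (np.int64(107), np.int64(151), np.int64(196)), (np.int64(78), np.int64(120), np.int64(175)), (np.int64(50), np.int64(76), np.int64(110)), (np.int64(48), np.int64(71), np.int64(102)), (np.int64(115), np.int64(126), np.int64(137)), (np.int64(41), np.int64(56), np.int64(104)), (np.int64(59), np.int64(74), np.int64(117)), (np.int64(68), np.int64(90), np.int64(185)), (np.int64(74), np.int64(115), np.int64(166)), (np.int64(79), np.int64(121), np.int64(176)), (np.int64(74), np.int64(114), np.int64(165)), (np.int64(80), np.int64(121), np.int64(179))]
286 [(np.int64(114), np.int64(142), np.int64(167)), (np.int64(112), np.int64(141), np.int64(165)), (np.int64(101), np.int64(134), np.int6
[... 1792 characters left out ...]
 np.int64(138)), (np.int64(69), np.int64(107), np.int64(153)), (np.int64(67), np.int64(105), np.int64(152)), (np.int64(69), np.int64(104), np.int64(148)), (np.int64(70), np.int64(106), np.int64(153)), (np.int64(60), np.int64(89), np.int64(127)), (np.int64(49), np.int64(72), np.int64(104)), (np.int64(48), np.int64(69), np.int64(101)), (np.int64(116), np.int64(130), np.int64(141)), (np.int64(47), np.int64(62), np.int64(110)), (np.int64(37), np.int64(51), np.int64(104)), (np.int64(55), np.int64(75), np.int64(158)), (np.int64(189), np.int64(207), np.int64(226)), (np.int64(81), np.int64(118), np.int64(167)), (np.int64(67), np.int64(99), np.int64(147)), (np.int64(66), np.int64(97), np.int64(142))]
```

The lid is caught and held at about 0.43 rad, and the force readings and geometry agree with that. Now lowering slowly, easing the finger outward.

```bash
for i in 1 2 3; do python3 -m handwheel '[[0,0,0,-0.027,0.0053,-0.031,255],[0,0,0,-0.027,0.0053,-0.031,255],[0,0,0,-0.027,0.0053,-0.031,255],[0,0,0,-0.027,0.0053,-0.031,255],[0,0,0,-0.027,0.0053,-0.031,255]]'|grep -E "ft"; python3 d.py; done
python3 -c "
import cv2,glob,numpy as np
for f in sorted(glob.glob('pics/t1[1-9]*.png')):
    print(f,cv2.imread(f)[240:275:2,290,2])"
```

```text
ft_force: [1.0, -0.5, -1.2]
diff 10.29 t 12.25 u -0.1077 z 0.0737 ft [-1.   0.2 -1.7]
ft_force: [-1.3, 0.8, -0.8]
diff 11.93 t 12.8 u -0.1136 z 0.0672 ft [-0.8  0.3 -2.3]
ft_force: [-0.6, 1.3, -0.4]
diff 12.08 t 13.35 u -0.1191 z 0.0610 ft [-0.   0.8 -2.2]
pics/t11.00.png [158 194 159 153 178 121  99 104 101 140 117 107 108 100 180 224 205 188]
pics/t11.15.png [159 214 153 156 173 160 105 100 104 141 117 111 110 102 183 224 204 186]
pics/t11.20.png [157 208 157 154 171 149 102 103 102 140 115 109 111 101 182 225 203 188]
pics/t11.25.png [156 218 151 154 168 134 104 100 102 142 117 109 107 102 182 223 207 185]
pics/t11.70.png [157 201 160 154 172 130 106  99 101 143 115 108 109 102 181 225 207 187]
pics/t12.25.png [156 166 187 221 152 180 203 125 101 139 115 110 112 100 162 225 204 185]
pics/t12.80.png [156 163 164 169 177 229 186 192 181 150 115 107 108 102 104 209 204 186]
pics/t13.35.png [149 155 167 166 170 171 182 231 232 192 191 181 107  99 106 132 206 186]
```

```bash
for i in 1 2 3 4; do python3 -m handwheel '[[0,0,0,-0.0098,0.0019,-0.0244,255],[0,0,0,-0.0098,0.0019,-0.0244,255],[0,0,0,-0.0098,0.0019,-0.0244,255],[0,0,0,-0.0098,0.0019,-0.0244,255],[0,0,0,-0.0098,0.0019,-0.0244,255]]'|grep -E "ft"; python3 d.py; done
python3 -c "
import cv2,glob,numpy as np
for f in sorted(glob.glob('pics/t1[3-9]*.png')):
    print(f,cv2.imread(f)[240:280:2,290,2])"
```

```text
ft_force: [0.5, 0.0, -1.2]
diff 7.04 t 13.9 u -0.1208 z 0.0563 ft [ 0.  -0.5 -1.7]
ft_force: [-0.4, -0.3, -1.4]
diff 6.97 t 14.45 u -0.1228 z 0.0515 ft [-0.4  0.3 -1.7]
ft_force: [-0.2, 0.2, -1.8]
diff 6.11 t 15.0 u -0.1248 z 0.0465 ft [-0.6  0.2 -2.4]
ft_force: [-1.3, 0.5, -0.7]
diff 5.43 t 15.55 u -0.1268 z 0.0417 ft [-0.6  0.4 -2.4]
pics/t13.35.png [149 155 167 166 170 171 182 231 232 192 191 181 107  99 106 132 206 186
 173 171]
pics/t13.90.png [159 151 165 168 166 175 178 177 233 241 205 196 184 110 102 129 168 186
 172 171]
pics/t14.45.png [159 158 152 171 169 165 174 181 181 232 229 247 188 183 141 129 168 183
 171 171]
pics/t15.00.png [159 165 155 158 175 174 171 174 180 184 225 235 246 197 184 178 113 183
 172 173]
pics/t15.55.png [165 167 162 156 164 176 173 170 177 183 186 224 239 239 219 189 178 148
 173 172]
```

```bash
for i in 1 2; do python3 -m handwheel '[[0,0,0,0,0,-0.018,255],[0,0,0,0,0,-0.018,255],[0,0,0,0,0,-0.018,255],[0,0,0,0,0,-0.018,255],[0,0,0,0,0,-0.018,255]]'|grep -E "ft"; python3 d.py;python3 d.py; done
python3 -c "
import cv2,glob,numpy as np
for f in sorted(glob.glob('pics/t1[5-9]*.png')):
    print(f,cv2.imread(f)[250:290:2,290,2])"
```

```text
ft_force: [-0.3, -0.1, -0.3]
diff 2.65 t 16.1 u -0.1260 z 0.0388 ft [-1.   0.1  0.5]
diff 1.65 t 16.15 u -0.1260 z 0.0388 ft [-0.4  0.9  0. ]
ft_force: [0.4, -0.8, -0.1]
diff 1.65 t 16.7 u -0.1266 z 0.0346 ft [-0.6  0.1 -0.1]
diff 1.63 t 16.75 u -0.1266 z 0.0346 ft [-0.3 -0.1  0.1]
pics/t15.00.png [174 171 174 180 184 225 235 246 197 184 178 113 183 172 173 161 179 185
 188 194]
pics/t15.55.png [176 173 170 177 183 186 224 239 239 219 189 178 148 173 172 161 175 188
 190 191]
pics/t16.10.png [175 176 174 176 179 186 187 240 236 249 190 179 161 172 169 160 177 186
 188 191]
pics/t16.15.png [179 173 172 176 182 185 187 239 237 248 191 181 157 169 172 162 180 188
 187 189]
pics/t16.70.png [175 175 173 173 182 184 187 238 238 249 189 180 161 171 172 161 178 186
 186 190]
pics/t16.75.png [176 174 171 178 181 185 187 238 236 248 191 179 159 171 171 159 179 184
 188 191]
```

```bash
python3 -m handwheel '[[0,0,0,-0.12,0.024,0,255],[0,0,0,-0.12,0.024,0,255],[0,0,0,-0.12,0.024,0,255],[0,0,0,-0.2,0.04,0,255],[0,0,0,-0.2,0.04,0,255]]'|grep -E "pos|ft"; python3 -m handwheel '[[0,0,0,-0.1,0.02,0,255],[0,0,0,0,0,0,255]]'|grep -E "pos|ft"; python3 d.py
python3 -m handwheel '[[0,0,0,-0.1,0.02,0.5,255],[0,0,0,0,0,0.8,255],[0,0,0,0,0,1,255],[0,0,0,0,0,1,255],[0,0,0,0,0,1,255]]'|grep -E "pos|ft"
python3 -m handwheel '[[0,0,0,0,0,0,255],[0,0,0,0,0,0,255],[0,0,0,0,0,0,255]]'|grep -E "pos|ft"; python3 d.py
python3 - <<'E'
import cv2,numpy as np
from h import *
# bystanders: compare first and current images
for n,bx in (("side",dict(tin=(285,340,245,292),tape=(350,415,285,360))),("scene",dict(bottle=(258,312,344,370),tin=(200,235,283,312),tape=(198,232,205,250)))):
    a=cv2.imread(f"pics/{n}0.png");b=eyes.capture(n);cv2.imwrite(f"pics/{n}_end.png",b)
    for k,(r0,r1,c0,c1) in bx.items():
        t=a[r0:r1,c0:c1];R=cv2.matchTemplate(b[r0-8:r1+8,c0-8:c1+8],t,cv2.TM_CCOEFF_NORMED);_,mx,_,l=cv2.minMaxLoc(R);print(n,k,round(mx,3),l[0]-8,l[1]-8)
E
```

```text
ee_pos: [0.496, 0.0999, 0.0347]
ft_force: [-0.5, 1.4, 0.1]
ee_pos: [0.4919, 0.1008, 0.0346]
ft_force: [-0.3, 0.2, 0.6]
diff 1.67 t 17.5 u -0.1620 z 0.0348 ft [ 0.7  0.7 -1.1]
ee_pos: [0.4887, 0.1014, 0.2086]
ft_force: [0.3, -0.8, 0.0]
ee_pos: [0.4877, 0.1011, 0.2049]
ft_force: [-0.1, -1.0, -0.9]
diff 2.16 t 18.35 u -0.1670 z 0.2043 ft [0.  0.4 0.1]
side tin 0.999 0 0
side tape 0.997 0 0
scene bottle 0.968 0 0
scene tin 0.614 0 0
scene tape 0.996 0 0
```

```bash
python3 -c "
from cell import job
print(job.finish_job())"
```

```text
the job is handed in; nothing more can be done
None
```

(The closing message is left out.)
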